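# Tip two chilling balls from the cup into the colander

### The arm

A 6-joint arm with a two-finger parallel gripper is mounted at the origin on the work surface. World frame = base frame: x ahead of the robot, y to its left, z up, the work surface at z = 0. Lengths are in mm, angles in rad, forces in N, time in s.
With the tool pointing down it reaches from about 400 to 925 mm from the base axis. Payload 12.5 kg.
Tool frame: the origin (TCP) lies at the very end of the fingers, on their centre line; the grasp point (between the pads) lies env.grip_point_offset behind it (env.grip_point_offset is the distance from the TCP to the grasp point, in mm); y points along the fingers, z is the direction in which the jaws open and shut, and the axes are right-handed (so a half turn about y gives the same grasp; the last joint's range is limited). The gripper opens to 95 mm and grips with 3 to 60 N. Pads are 20 mm wide; open, the fingers measure 119 mm over their backs; the gripper's body (75 mm by 180 mm) begins 59 mm behind the grasp point.
Start: joints at [1.178, 0.491, 1.559, -0, 1.092, -0.106], TCP at [176.787, 599.497, 183.061] pointing down, gripper open.
Joint ranges: [-3.1, 3.1], [-0.84, 2.19], [0.05, 2.79], [-1.13, 4.28], [0.06, 2.93], [-2.69, 2.69]. Speed limits (rad/s): [2.22, 2.22, 2.79, 3.14, 3.14, 3.14].

### API

Orientations are given as [roll, pitch, yaw] about the fixed x, y, z axes, in that order (R = Rz(yaw) Ry(pitch) Rx(roll)).
In Python, from cell import readout, read_camera, env, nets gives the robot as it stands.
- The arm moves only by the tool apply_moves, never from a script. Its argument "increments" is a list of rows, each a list of 3 entries, a list of its own where there are three numbers: the shift along the tool's x, y, z in cm, then the turn, a rotation vector about the tool's x, y, z in degrees, then the finger opening in cm, from 0 to 9.51. A call has exactly 5 rows; each row shifts and turns the pose as measured when the row begins, along the tool's axes as they then stand; what a row does not reach is not made up. A row lasts 1/8 s, in which the tool goes at most 62.5 mm and 10.7 degrees, less where a joint would pass 70% of its speed; a pose out of reach is approached as far as the arm can. A call with a gripper value outside its range is refused whole. The fingers move at their own pace and stop on an object; the grip force is fixed at half the most. Time passes only in rows, so rows that do not move let the fingers close, or fill a call up. It gives the time, the measured TCP pose, the force and the opening at its end, in the units of the state.
- readout.state(): the state, without advancing time (a new reading comes with each control period).
- read_camera(name): name is "side" or "top"; returns a dict with "img" (384x512x3 uint8, red, green, blue), "vfov" (degrees; the focal length in pixels is half the picture's height over the tangent of half this angle, whatever the lens; pixels are square), "cx", "cy" (the principal point, pixels), "rvec" (rotation vector, rad) and "tvec" (3), from world to camera coordinates, as OpenCV has them. Camera axes: x right, y down, z forward; pixel columns grow to the right and rows downward; lengths in mm; the calibration is good to about 2 mm. A picture is of the moment at which its call begins. There is no depth.
- env.job_done(): hands the job in, once; it reports no verdict.
Trained networks look in a picture, given as the dict that the camera call returned (one of the last four; its "shot" number tells which), for a name from the list of things; names that differ only in an ending like _2 or _b are one class to them, and where a whole thing is asked for, a point or a joint stands for the part that bears it (a point fixed in the world has none). Each returns a list of dicts, best first, with "confidence" (0 to 1); they miss things now and then, are a little off and sometimes report something else, mostly with a low value. They report only what shows in the picture. A call takes as long as a camera call.
- nets.look_for(picture, thing): "point" ([x, y, z] in mm, in the coordinates of the camera as it stood for that picture, good to about 4 mm: the middle of the surface that is visible of it).
- nets.mark_of(picture, thing): "point" ([x, y, z] in mm, in the coordinates of the camera as it stood for that picture, good to about 4 mm: a listed point, or the origin of a listed thing).
The state is a dict: "t": time; "joints": joint angles; "qvel": joint speeds; "tau": joint torques, N m; "eef_pos": TCP position; "tcp_rot": TCP orientation; "ft_force": force on the tool from outside, world axes, zero at the start; "moment": the same for the moment, N m; "opening": opening from 0.0 (shut) to 1.0 (fully open).
Only numpy, scipy, OpenCV 4.12 (cv2) and the standard library are available. Lean on these libraries where they do the work, as an engineer would, in place of code of your own. Each camera call takes 0.05 s, during which the arm holds its last target. There are 200 camera calls.

### The job

Pick up the oblong, boat-shaped white cup and tip it slowly over the steel colander until exactly two of its four steel drink-chilling balls have dropped in for rinsing, then set the cup, with the other two still in it, back down upright on the counter and let go. Tip the balles out rather than handling them with the gripper, do not spill any onto the counter, and leave the colander and the other things where they are.

Things in the scene. Friction and masses are not known exactly. Their poses are not given: they have to be found in the camera images.
- cup_center (a point): Mid-point of the oblong white ceramic cup, an open trough 156 mm long (x), 46 mm wide (y), 62 mm tall with a level rim; 35 mm above the flat underside (z up), so at height 0.035 on the counter. Flat upright side walls 4 mm thick: grip across the 46 mm width from above, near the middle, fingers outside. Empty 160 to 260 g. The balles lie in a row along it.
- cup_lip_a (a point): Middle of the cup's +x end lip, over which it can pour: 74 mm along x from cup_center and 27 mm above it. Inside, the cup is 38 mm wide and its floor is an arc of 80 mm radius in the x-z plane, lowest in the middle (12 mm above the underside), rising to the lips at both ends, where it is 68 degrees steep.
- cup_lip_b (a point): Middle of the like lip at the -x end: 74 mm along -x from cup_center, 27 mm above it. Tilted slowly (a few degrees a second), the balls go over the lower lip one at a time: the first at 30 to 40 degrees of tilt, each further one some 6 to 14 degrees later; jerks or fast tilting can send several.
- colander_floor (a point): Centre of the inner floor of the steel colander, 5 mm above the counter. It is a round perforated bowl 80 mm tall, 206 mm across at the rim, 124 mm across at the foot, wall 3 mm, with two wire loop handles level with the rim that reach 126 mm from the centre (along this point's +y and -y). Loose, 450 g.
- ball1_center (a point): Centre of a baby ball, a polished, slippery dark steel ball for chilling drinks, 34 mm across, 80 g (0.785 N); the four are alike, all in the cup at the start.
- ball2_center (a point): Centre of another such ball.
- ball3_center (a point): Centre of another such ball.
- ball4_center (a point): Centre of another such ball.
- plate: White ceramic plate, 210 mm across, 20 mm tall, beyond the work; bystander. Origin: centre of its underside.
- spatula: Bamboo spatula, 280 mm long, lying flat on the right; bystander. Its length is along x.
- muffin_cup: Pink silicone muffin cup, 72 mm across, 34 mm tall, on the right; bystander. Origin: centre of its underside.
- caddy: Grey plastic compost caddy with a flip lid (shut), 190 by 170 mm and about 190 mm tall plus a small lid knob, fixed, on the left; bystander. Origin: centre of its underside.

How it is judged (in metres and radians):
On the way, in this order (a step that is already met when the one before it is completed fails the run):
1. the cup is lifted clear of the counter with all four balles in it (height (world z) of cup_center above 0.06 m and distance between each of ball1_center, ball2_center, ball3_center, ball4_center and cup_center below 0.06 m and y of ball1_center in the frame of cup_center between -0.02 and 0.02 m and y of ball2_center in the frame of cup_center between -0.02 and 0.02 m and y of ball3_center in the frame of cup_center between -0.02 and 0.02 m and y of ball4_center in the frame of cup_center between -0.02 and 0.02 m), for 0.1 s.
2. exactly two balles are in the colander and two still in the cup ((((horizontal distance between ball1_center and colander_floor below 0.09 m and height (world z) of ball1_center below 0.07 m) and (horizontal distance between ball2_center and colander_floor below 0.09 m and height (world z) of ball2_center below 0.07 m) and (distance between ball3_center and cup_center below 0.06 m and y of ball3_center in the frame of cup_center between -0.02 and 0.02 m) and (distance between ball4_center and cup_center below 0.06 m and y of ball4_center in the frame of cup_center between -0.02 and 0.02 m)) or ((horizontal distance between ball1_center and colander_floor below 0.09 m and height (world z) of ball1_center below 0.07 m) and (distance between ball2_center and cup_center below 0.06 m and y of ball2_center in the frame of cup_center between -0.02 and 0.02 m) and (horizontal distance between ball3_center and colander_floor below 0.09 m and height (world z) of ball3_center below 0.07 m) and (distance between ball4_center and cup_center below 0.06 m and y of ball4_center in the frame of cup_center between -0.02 and 0.02 m)) or ((horizontal distance between ball1_center and colander_floor below 0.09 m and height (world z) of ball1_center below 0.07 m) and (distance between ball2_center and cup_center below 0.06 m and y of ball2_center in the frame of cup_center between -0.02 and 0.02 m) and (distance between ball3_center and cup_center below 0.06 m and y of ball3_center in the frame of cup_center between -0.02 and 0.02 m) and (horizontal distance between ball4_center and colander_floor below 0.09 m and height (world z) of ball4_center below 0.07 m)) or ((distance between ball1_center and cup_center below 0.06 m and y of ball1_center in the frame of cup_center between -0.02 and 0.02 m) and (horizontal distance between ball2_center and colander_floor below 0.09 m and height (world z) of ball2_center below 0.07 m) and (horizontal distance between ball3_center and colander_floor below 0.09 m and height (world z) of ball3_center below 0.07 m) and (distance between ball4_center and cup_center below 0.06 m and y of ball4_center in the frame of cup_center between -0.02 and 0.02 m)) or ((distance between ball1_center and cup_center below 0.06 m and y of ball1_center in the frame of cup_center between -0.02 and 0.02 m) and (horizontal distance between ball2_center and colander_floor below 0.09 m and height (world z) of ball2_center below 0.07 m) and (distance between ball3_center and cup_center below 0.06 m and y of ball3_center in the frame of cup_center between -0.02 and 0.02 m) and (horizontal distance between ball4_center and colander_floor below 0.09 m and height (world z) of ball4_center below 0.07 m)) or ((distance between ball1_center and cup_center below 0.06 m and y of ball1_center in the frame of cup_center between -0.02 and 0.02 m) and (distance between ball2_center and cup_center below 0.06 m and y of ball2_center in the frame of cup_center between -0.02 and 0.02 m) and (horizontal distance between ball3_center and colander_floor below 0.09 m and height (world z) of ball3_center below 0.07 m) and (horizontal distance between ball4_center and colander_floor below 0.09 m and height (world z) of ball4_center below 0.07 m)))), for 0.2 s.
At the end, for the whole second after the job is handed in: Any two of the balles lie in the colander (within 90 mm of its axis and below its rim) and the other two lie in the cup; the cup stands upright on the counter (within 7 degrees, not more than 6 mm above it), at rest and let go; the colander stands level on the counter ((((horizontal distance between ball1_center and colander_floor below 0.09 m and height (world z) of ball1_center below 0.07 m) and (horizontal distance between ball2_center and colander_floor below 0.09 m and height (world z) of ball2_center below 0.07 m) and (distance between ball3_center and cup_center below 0.06 m and y of ball3_center in the frame of cup_center between -0.02 and 0.02 m) and (distance between ball4_center and cup_center below 0.06 m and y of ball4_center in the frame of cup_center between -0.02 and 0.02 m)) or ((horizontal distance between ball1_center and colander_floor below 0.09 m and height (world z) of ball1_center below 0.07 m) and (distance between ball2_center and cup_center below 0.06 m and y of ball2_center in the frame of cup_center between -0.02 and 0.02 m) and (horizontal distance between ball3_center and colander_floor below 0.09 m and height (world z) of ball3_center below 0.07 m) and (distance between ball4_center and cup_center below 0.06 m and y of ball4_center in the frame of cup_center between -0.02 and 0.02 m)) or ((horizontal distance between ball1_center and colander_floor below 0.09 m and height (world z) of ball1_center below 0.07 m) and (distance between ball2_center and cup_center below 0.06 m and y of ball2_center in the frame of cup_center between -0.02 and 0.02 m) and (distance between ball3_center and cup_center below 0.06 m and y of ball3_center in the frame of cup_center between -0.02 and 0.02 m) and (horizontal distance between ball4_center and colander_floor below 0.09 m and height (world z) of ball4_center below 0.07 m)) or ((distance between ball1_center and cup_center below 0.06 m and y of ball1_center in the frame of cup_center between -0.02 and 0.02 m) and (horizontal distance between ball2_center and colander_floor below 0.09 m and height (world z) of ball2_center below 0.07 m) and (horizontal distance between ball3_center and colander_floor below 0.09 m and height (world z) of ball3_center below 0.07 m) and (distance between ball4_center and cup_center below 0.06 m and y of ball4_center in the frame of cup_center between -0.02 and 0.02 m)) or ((distance between ball1_center and cup_center below 0.06 m and y of ball1_center in the frame of cup_center between -0.02 and 0.02 m) and (horizontal distance between ball2_center and colander_floor below 0.09 m and height (world z) of ball2_center below 0.07 m) and (distance between ball3_center and cup_center below 0.06 m and y of ball3_center in the frame of cup_center between -0.02 and 0.02 m) and (horizontal distance between ball4_center and colander_floor below 0.09 m and height (world z) of ball4_center below 0.07 m)) or ((distance between ball1_center and cup_center below 0.06 m and y of ball1_center in the frame of cup_center between -0.02 and 0.02 m) and (distance between ball2_center and cup_center below 0.06 m and y of ball2_center in the frame of cup_center between -0.02 and 0.02 m) and (horizontal distance between ball3_center and colander_floor below 0.09 m and height (world z) of ball3_center below 0.07 m) and (horizontal distance between ball4_center and colander_floor below 0.09 m and height (world z) of ball4_center below 0.07 m))) and height (world z) of cup_center below 0.041 m and angle between cup_center's own z axis and vertical below 0.12 rad and linear speed of cup below 0.03 m/s and contact force between the fingers and cup below 0.05 N and angle between colander_floor's own z axis and vertical below 0.08 rad and height (world z) of colander_floor below 0.012 m); the robot touches nothing.
It fails at once if a ball is gripped or pushed with the fingers (contact force between the fingers and ball1 above 1 N or contact force between the fingers and ball2 above 1 N or contact force between the fingers and ball3 above 1 N or contact force between the fingers and ball4 above 1 N).
It fails at once if a ball is spilled onto the counter ((height (world z) of ball1_center below 0.02 m and horizontal distance between ball1_center and colander_floor above 0.095 m) or (height (world z) of ball2_center below 0.02 m and horizontal distance between ball2_center and colander_floor above 0.095 m) or (height (world z) of ball3_center below 0.02 m and horizontal distance between ball3_center and colander_floor above 0.095 m) or (height (world z) of ball4_center below 0.02 m and horizontal distance between ball4_center and colander_floor above 0.095 m)).
It fails at once if the colander is shifted by more than 40 mm (distance of colander_floor from where it was at the start of the episode above 0.04 m).
It fails at once if the plate, spatula or muffin cup is shifted by more than 30 mm (distance of any of plate, spatula, muffin_cup from where it was at the start of the episode above 0.03 m).
It also fails if it takes over 72 s, if anything falls off the work surface, if the arm or the gripper's body presses on something with over 40 N, if the wrist force passes 120 N, or if a joint passes its speed limit or range.

## Working session

There is one attempt and no reset: what is moved stays moved. The work goes in short steps, Python scripts to look and compute and a tool call to move; the robot and the scene stay as the last step left them, time stands still between calls to the robot, and variables do not carry over. Pictures are saved under pics/ and viewed, about 8 in all and at most 12, crops included, and the job is handed in when it is done.

Besides the shell and the picture viewer there is one more tool, called after "Request:" as a command line: name --argument value ..., lists and objects as JSON in quotes. apply_moves: Moves the arm, as the interface text tells. Its arguments: {"type":"object","properties":{"increments":{"type":"array"}},"required":["increments"]}

```bash
ls; mkdir -p pics; cat > h.py <<'E'
import numpy as np, cv2
from scipy.spatial.transform import Rotation as R
from cell import readout, read_camera, env, nets
def toworld(c,p):
    Rm=cv2.Rodrigues(np.array(c["rvec"],float))[0]
    return Rm.T@(np.array(p,float)-np.array(c["tvec"],float).ravel())
def save(c,n): cv2.imwrite("pics/"+n,c["img"][:,:,::-1])
def find(c,things,k=4):
    for t in things:
        print(t,[(np.round(toworld(c,d["point"])).tolist(),round(d["confidence"],2)) for d in nets.mark_of(c,t)[:k]])
E
python3 - <<'E'
from h import *
s=readout.state(); print(s, env.grip_point_offset)
ims=[]
for n in ("side","top"):
    c=read_camera(n); ims.append(c["img"])
    print(n,c["vfov"],c["rvec"],c["tvec"])
    find(c,["cup_center","cup_lip_a","colander_floor","ball1_center","plate","spatula","muffin_cup","caddy"])
cv2.imwrite("pics/a.png",cv2.resize(np.vstack(ims),None,fx=.78,fy=.78)[:,:,::-1])
E
```

```text
pics
{'t': 0.0, 'joints': array([ 1.17839665e+00,  4.91527924e-01,  1.55945670e+00, -1.71133308e-05,
        1.09171788e+00, -1.05642054e-01]), 'qvel': array([-0.00161613, -0.00036526,  0.00088529,  0.00035902,  0.00055458,
       -0.00096059]), 'tau': array([ 1.82728993e-03, -6.12648010e+01, -2.58179176e+01,  6.93833898e-02,
        4.82627889e-02, -1.06901564e-04]), 'eef_pos': array([176.67429952, 599.20846721, 182.47893217]), 'tcp_rot': array([-1.57190159e+00,  1.01935474e-04, -2.86749787e-01]), 'ft_force': array([ 0.21844131, -0.52298872, -0.50738433]), 'moment': array([-0.0484183 ,  0.06108117, -0.03254455]), 'opening': 1.000586646458238} 18.8
side 53.31382831790887 [ 2.11750185 -0.69315628  0.36296854] [-483.37391772  275.60474684 1035.21225162]
cup_center [([792.0, -22.0, -2.0], 0.3)]
cup_lip_a [([485.0, -138.0, 61.0], 0.96), ([617.0, -203.0, 63.0], 0.74)]
colander_floor [([493.0, 182.0, 2.0], 0.96)]
ball1_center [([593.0, -184.0, 46.0], 0.58)]
plate [([795.0, -19.0, -2.0], 0.72)]
spatula [([631.0, -435.0, -5.0], 0.81)]
muffin_cup [([394.0, -479.0, 3.0], 0.58)]
caddy [([535.0, 507.0, 1.0], 0.84), ([493.0, 183.0, 4.0], 0.52)]
top 52.44924862913645 [ 2.19773144 -2.16969394  0.07681692] [  13.76846812  578.84184645 1291.67008002]
cup_center [([553.0, -169.0, 32.0], 0.83), ([569.0, -177.0, 31.0], 0.61)]
cup_lip_a [([484.0, -141.0, 61.0], 0.97), ([618.0, -201.0, 62.0], 0.78), ([633.0, -437.0, 2.0], 0.41)]
colander_floor [([497.0, 177.0, 5.0], 0.74)]
ball1_center [([594.0, -187.0, 45.0], 0.5)]
plate [([796.0, -23.0, 1.0], 0.79), ([618.0, -197.0, 61.0], 0.62)]
spatula [([632.0, -436.0, 2.0], 0.85), ([508.0, -148.0, 45.0], 0.42)]
muffin_cup [([391.0, -476.0, 0.0], 0.56), ([569.0, -174.0, 32.0], 0.19)]
caddy [([535.0, 507.0, -1.0], 0.58)]
```

View pics/a.png

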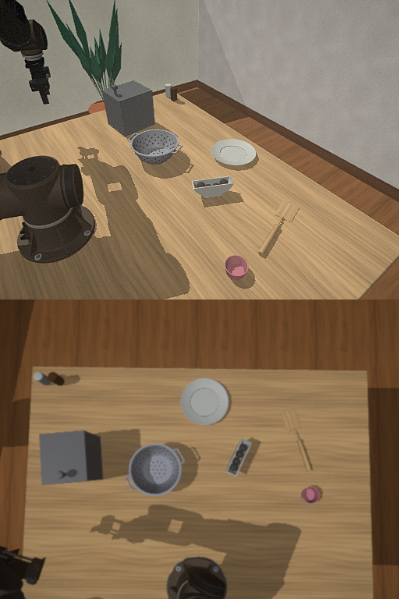

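The views show the cup at stacked-picture pixel (239,457) with four balls in a row, the colander at (155,469), and the bystanders clear of both. I'll write a planner that prints rows, which I then enter by hand.

```bash
cat >> h.py <<'E'
def rot(yaw,tilt=0): return R.from_euler("z",yaw,degrees=True)*R.from_euler("x",-90,degrees=True)*R.from_euler("z",tilt,degrees=True)
def cur():
    s=readout.state(); return np.array(s["eef_pos"]),R.from_euler("xyz",s["tcp_rot"])
def rows(p0,r0,p1,r1,n,op,smooth=True):
    f=np.linspace(0,1,n+1)
    if smooth: f=f*f*(3-2*f)
    dr=(r0.inv()*r1).as_rotvec()
    for a,b in zip(f[:-1],f[1:]):
        ra=r0*R.from_rotvec(dr*a)
        sh=ra.inv().apply((p1-p0)*(b-a))/10; tu=np.degrees(dr*(b-a))
        print([np.round(sh,2).tolist(),np.round(tu,2).tolist(),op])
E
python3 - <<'E'
from h import *
p,r=cur(); w=np.array([430,200,185.]); rows(p,r,w,rot(-25.2),10,9.5,False); print()
rows(w,rot(-25.2),np.array([551,-170.5,110.]),rot(-25.2),10,9.5,False)
E
```

```text
[[3.56, -0.02, -3.12], [-0.0, 0.88, 0.0], 9.5]
[[3.61, -0.02, -3.06], [-0.0, 0.88, 0.0], 9.5]
[[3.65, -0.02, -3.01], [-0.0, 0.88, 0.0], 9.5]
[[3.7, -0.02, -2.95], [-0.0, 0.88, 0.0], 9.5]
[[3.74, -0.02, -2.89], [-0.0, 0.88, 0.0], 9.5]
[[3.79, -0.02, -2.83], [-0.0, 0.88, 0.0], 9.5]
[[3.83, -0.02, -2.78], [-0.0, 0.88, 0.0], 9.5]
[[3.87, -0.02, -2.72], [-0.0, 0.88, 0.0], 9.5]
[[3.91, -0.02, -2.66], [-0.0, 0.88, 0.0], 9.5]
[[3.95, -0.02, -2.6], [-0.0, 0.88, 0.0], 9.5]

[[2.67, 0.75, -2.84], [0.0, 0.0, 0.0], 9.5]
[[2.67, 0.75, -2.84], [0.0, 0.0, 0.0], 9.5]
[[2.67, 0.75, -2.84], [0.0, 0.0, 0.0], 9.5]
[[2.67, 0.75, -2.84], [0.0, 0.0, 0.0], 9.5]
[[2.67, 0.75, -2.84], [0.0, 0.0, 0.0], 9.5]
[[2.67, 0.75, -2.84], [0.0, 0.0, 0.0], 9.5]
[[2.67, 0.75, -2.84], [0.0, 0.0, 0.0], 9.5]
[[2.67, 0.75, -2.84], [0.0, 0.0, 0.0], 9.5]
[[2.67, 0.75, -2.84], [0.0, 0.0, 0.0], 9.5]
[[2.67, 0.75, -2.84], [0.0, 0.0, 0.0], 9.5]
```

Request:
apply_moves --increments '[[[3.6,0,-3.1],[0,0.9,0],9.5],[[3.6,0,-3.1],[0,0.9,0],9.5],[[3.7,0,-3.0],[0,0.9,0],9.5],[[3.7,0,-3.0],[0,0.9,0],9.5],[[3.7,0,-2.9],[0,0.9,0],9.5]]'

```text
t: 1.52
eef_pos: [305.3, 395.3, 182.7]
tcp_rot: [-1.569, -0.0, -0.363]
ft_force: [0.7, 0.7, -0.1]
opening: 1.0
```

Request:
apply_moves --increments '[[[3.8,0,-2.8],[0,0.9,0],9.5],[[3.8,0,-2.8],[0,0.9,0],9.5],[[3.9,0,-2.7],[0,0.9,0],9.5],[[3.9,0,-2.7],[0,0.9,0],9.5],[[3.9,0,-2.6],[0,0.9,0],9.5]]'

```text
t: 2.15
eef_pos: [434.8, 188.7, 183.6]
tcp_rot: [-1.567, -0.002, -0.444]
ft_force: [0.5, -0.2, -0.9]
opening: 0.993
```

Request:
apply_moves --increments '[[[2.6,0.4,-2.8],[0,0,0],9.5],[[2.6,0.4,-2.8],[0,0,0],9.5],[[2.6,0.4,-2.8],[0,0,0],9.5],[[2.6,0.4,-2.8],[0,0,0],9.5],[[2.6,0.4,-2.8],[0,0,0],9.5]]'

```text
t: 2.78
eef_pos: [494.9, -0.4, 163.9]
tcp_rot: [-1.565, -0.005, -0.445]
ft_force: [0.8, 0.4, -0.2]
opening: 0.999
```

Request:
apply_moves --increments '[[[2.6,0.4,-2.8],[0,0,0],9.5],[[2.6,0.4,-2.8],[0,0,0],9.5],[[2.6,0.4,-2.8],[0,0,0],9.5],[[2.6,0.4,-2.8],[0,0,0],9.5],[[2.0,0.4,-2.0],[0,0,0],9.5]]'

```text
t: 3.4
eef_pos: [551.8, -179.9, 143.6]
tcp_rot: [-1.565, -0.006, -0.446]
ft_force: [-1.2, 0.4, -0.4]
opening: 0.996
```

```bash
python3 - <<'E'
from h import *
for n in ("side","top"):
    c=read_camera(n); find(c,["cup_center","cup_lip_a"])
p,r=cur(); print(p,r.as_euler("xyz",degrees=True)); rows(p,r,np.array([551,-170.5,110.]),rot(-25.2),1,9.5,False)
E
```

```text
cup_center [([554.0, -169.0, 35.0], 0.73)]
cup_lip_a [([484.0, -138.0, 62.0], 0.93), ([617.0, -204.0, 60.0], 0.68)]
cup_center [([553.0, -167.0, 36.0], 0.47)]
cup_lip_a [([483.0, -138.0, 59.0], 0.52)]
[ 551.24974875 -177.51147476  143.90262677] [-89.66108825  -0.34484308 -25.50426293]
[[-0.34, 3.39, 0.6], [-0.34, -0.3, 0.35], 9.5]
```

Request:
apply_moves --increments '[[[-0.3,2.4,0.7],[-0.3,0,0.3],9.5],[[0,2.4,0],[0,0,0],9.5],[[0,2.4,0],[0,0,0],9.5],[[0,2.4,0],[0,0,0],9.5],[[0,2.0,0],[0,0,0],9.5]]'

```text
t: 4.32
eef_pos: [553.0, -164.9, 28.6]
tcp_rot: [-1.57, -0.007, -0.439]
ft_force: [0.4, 0.2, -0.4]
opening: 0.999
```

```bash
python3 - <<'E'
from h import *
p,r=cur(); print(p,r.as_euler("xyz",degrees=True)); rows(p,r,np.array([551.5,-170,26.]),rot(-25.2),1,9.5,False)
E
```

```text
[ 552.96803729 -164.93794207   28.58407719] [-89.94407976  -0.38510249 -25.16344729]
[[0.08, 0.26, -0.52], [-0.06, 0.04, 0.39], 9.5]
```

Request:
apply_moves --increments '[[[0.1,0.2,-0.5],[0,0,0.4],9.5],[[0,0,0],[0,0,0],3.0],[[0,0,0],[0,0,0],3.0],[[0,0,0],[0,0,0],3.0],[[0,0,0],[0,0,0],3.0]]'

```text
t: 4.95
eef_pos: [552.1, -168.8, 28.7]
tcp_rot: [-1.57, -0.001, -0.437]
ft_force: [0.0, -0.1, 0.3]
opening: 0.636
```

Request:
apply_moves --increments '[[[0,0,0],[0,0,0],3.0],[[0,0,0],[0,0,0],3.0],[[0,0,0],[0,0,0],3.0],[[0,0,0],[0,0,0],3.0],[[0,0,0],[0,0,0],3.0]]'

```text
t: 5.58
eef_pos: [552.2, -168.9, 29.0]
tcp_rot: [-1.57, -0.001, -0.437]
ft_force: [-0.0, 1.0, 0.7]
opening: 0.473
```

```bash
python3 - <<'E'
from h import *
s=readout.state(); print(s["opening"],s["ft_force"])
c=read_camera("side"); im=c["img"]
Rm=cv2.Rodrigues(np.array(c["rvec"],float))[0]; q=Rm@np.array([552,-170,50.])+np.array(c["tvec"]).ravel()
f=192/np.tan(np.radians(c["vfov"]/2)); u,v=int(f*q[0]/q[2]+c["cx"]),int(f*q[1]/q[2]+c["cy"]); print(u,v)
save({"img":cv2.resize(im[max(0,v-60):v+40,max(0,u-60):u+60],None,fx=5,fy=5,interpolation=2)},"b.png")
find(c,["cup_center","cup_lip_a"])
p,r=cur(); print(p,r.as_euler("xyz",degrees=True))
E
```

```text
0.47304725930304703 [-0.03955241  0.99312414  0.66774801]
272 235
cup_center [([554.0, -170.0, 35.0], 0.6)]
cup_lip_a [([615.0, -201.0, 64.0], 0.84), ([483.0, -137.0, 62.0], 0.75)]
[ 552.18980973 -168.84074604   28.93464384] [-8.99370700e+01 -7.16100041e-02 -2.50514050e+01]
```

View pics/b.png

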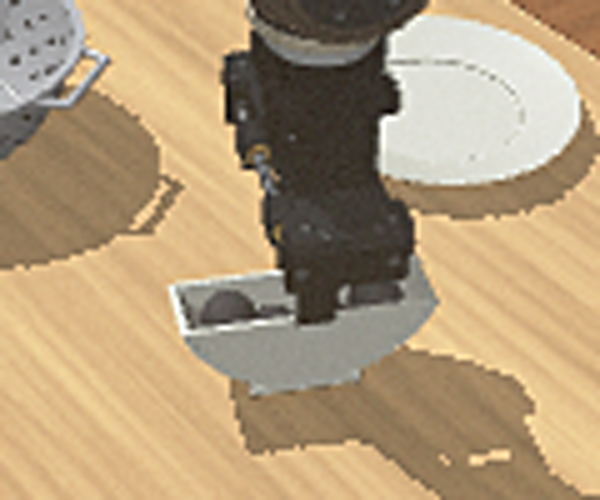

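The close-up shows the fingers at (315,300) straddling the cup's middle. The balls are inside, the outer bottom is rounded, and there's a small foot. So I'll tilt about the centre of the floor arc, 63 mm above the TCP. Lifting first.

Request:
apply_moves --increments '[[[0,-1.0,0],[0,0,0],3.0],[[0,-2.5,0],[0,0,0],3.0],[[0,-3.2,0],[0,0,0],3.0],[[0,-2.8,0],[0,0,0],3.0],[[0,-1.2,0],[0,0,0],3.0]]'

```text
t: 6.35
eef_pos: [550.0, -168.1, 137.9]
tcp_rot: [-1.57, 0.006, -0.437]
ft_force: [0.3, -0.7, -5.5]
opening: 0.473
```

```bash
python3 - <<'E'
from h import *
c=read_camera("side"); find(c,["cup_lip_a","cup_center"])
s=readout.state(); print(s["opening"],s["ft_force"])
p,r=cur(); print(p,r.as_euler("xyz",degrees=True)); rows(p,r,np.array([452,163.5,137.]),rot(20),15,3.0)
E
```

```text
cup_lip_a [([611.0, -204.0, 168.0], 0.72), ([480.0, -137.0, 171.0], 0.58)]
cup_center [([550.0, -168.0, 144.0], 0.93), ([631.0, -437.0, -4.0], 0.56)]
0.46894038430808 [-0.31629962 -0.10023856 -5.27246081]
[ 549.64716629 -167.90424874  136.30432937] [-89.95161581   0.40842903 -25.05528756]
[[-0.29, 0.0, 0.33], [-0.0, -0.57, -0.0], 3.0]
[[-0.81, 0.0, 0.94], [-0.01, -1.62, -0.01], 3.0]
[[-1.21, 0.01, 1.48], [-0.01, -2.5, -0.02], 3.0]
[[-1.48, 0.01, 1.98], [-0.01, -3.22, -0.03], 3.0]
[[-1.6, 0.01, 2.41], [-0.02, -3.78, -0.03], 3.0]
[[-1.59, 0.01, 2.78], [-0.02, -4.18, -0.03], 3.0]
[[-1.46, 0.0, 3.06], [-0.02, -4.42, -0.04], 3.0]
[[-1.25, 0.0, 3.22], [-0.02, -4.5, -0.04], 3.0]
[[-0.97, -0.0, 3.25], [-0.02, -4.42, -0.04], 3.0]
[[-0.68, -0.0, 3.13], [-0.02, -4.18, -0.03], 3.0]
[[-0.41, -0.0, 2.87], [-0.02, -3.78, -0.03], 3.0]
[[-0.19, -0.0, 2.46], [-0.01, -3.22, -0.03], 3.0]
[[-0.04, -0.0, 1.91], [-0.01, -2.5, -0.02], 3.0]
[[0.03, -0.0, 1.24], [-0.01, -1.62, -0.01], 3.0]
[[0.02, -0.0, 0.44], [-0.0, -0.57, -0.0], 3.0]
```

Request:
apply_moves --increments '[[[-0.3,0,0.3],[0,-0.6,0],3.0],[[-0.8,0,0.9],[0,-1.6,0],3.0],[[-1.2,0,1.5],[0,-2.5,0],3.0],[[-1.5,0,2.0],[0,-3.2,0],3.0],[[-1.6,0,2.4],[0,-3.8,0],3.0]]'

```text
t: 7.12
eef_pos: [520.4, -77.5, 133.3]
tcp_rot: [-1.567, 0.013, -0.222]
ft_force: [0.3, 0.0, -5.6]
opening: 0.469
```

Request:
apply_moves --increments '[[[-1.6,0,2.8],[0,-4.2,0],3.0],[[-1.5,0,3.0],[0,-4.4,0],3.0],[[-1.2,0,3.2],[0,-4.5,0],3.0],[[-1.0,0,3.2],[0,-4.4,0],3.0],[[-0.7,0,3.1],[0,-4.2,0],3.0]]'

```text
t: 7.75
eef_pos: [463.7, 89.7, 134.5]
tcp_rot: [-1.561, 0.012, 0.181]
ft_force: [-0.0, 0.3, -4.5]
opening: 0.469
```

Request:
apply_moves --increments '[[[-0.4,0,2.9],[0,-3.8,0],3.0],[[-0.2,0,2.5],[0,-3.2,0],3.0],[[0,0,1.9],[0,-2.5,0],3.0],[[0,0,1.2],[0,-1.6,0],3.0],[[0,0,0.4],[0,-0.6,0],3.0]]'

```text
t: 8.38
eef_pos: [428.3, 181.7, 135.4]
tcp_rot: [-1.558, 0.011, 0.407]
ft_force: [-0.2, -0.6, -4.8]
opening: 0.472
```

```bash
python3 - <<'E'
from h import *
ims=[]
for n in ("side","top"):
    c=read_camera(n); find(c,["cup_lip_a","cup_center","colander_floor","ball1_center"])
    print("campos",toworld(c,[0,0,0]))
    Rm=cv2.Rodrigues(np.array(c["rvec"],float))[0]; q=Rm@np.array([475,170,90.])+np.array(c["tvec"]).ravel()
    f=192/np.tan(np.radians(c["vfov"]/2)); u,v=int(f*q[0]/q[2]+c["cx"]),int(f*q[1]/q[2]+c["cy"]); print(u,v)
    ims.append(cv2.resize(c["img"][v-60:v+60,u-60:u+60],(480,480)))
save({"img":cv2.resize(np.hstack(ims),(800,400))},"c.png")
p,r=cur(); print(p,r.as_euler("xyz",degrees=True),readout.state()["ft_force"]); rows(p,r,np.array([452,163.5,130.]),rot(20),1,3.0)
E
```

```text
cup_lip_a [([494.0, 210.0, 167.0], 0.94), ([364.0, 149.0, 170.0], 0.77)]
cup_center [([429.0, 183.0, 142.0], 0.68)]
colander_floor [([493.0, 184.0, 6.0], 0.92)]
ball1_center []
campos [ -17.02029683 -822.80091158  839.03617092]
193 182
cup_lip_a [([499.0, 209.0, 168.0], 0.4)]
cup_center [([498.0, 208.0, 167.0], 0.38)]
colander_floor [([494.0, 179.0, 6.0], 0.87)]
ball1_center []
campos [ 483.98384305   18.16400729 1330.07095977]
200 224
[429.18897144 180.59658312 135.36026858] [-89.26385751   0.63191205  23.11793282] [-0.74436425  0.23136173 -4.80576316]
[[1.43, 0.49, -2.47], [-0.72, 3.11, -0.65], 3.0]
```

View pics/c.png

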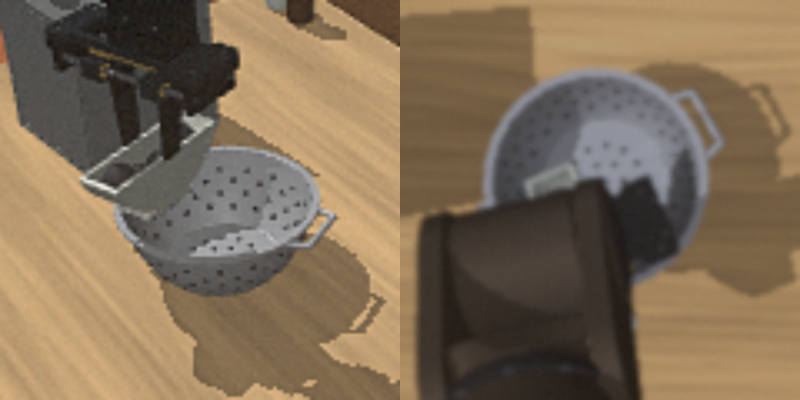

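The side view (left half) shows the cup over the near-left rim of the colander at about (140,180). The interior is visible at (230,240), so balls that land should be visible there. The top view is mostly blocked by the arm. I'll correct the position and start tilting.

Request:
apply_moves --increments '[[[0.2,0,-0.3],[-0.1,0.4,-0.1],3.0],[[0.4,0,-0.6],[-0.2,0.8,-0.2],3.0],[[0.4,0,-0.7],[-0.2,0.9,-0.2],3.0],[[0.3,0,-0.5],[-0.1,0.7,-0.1],3.0],[[0.1,0,-0.2],[-0.1,0.3,0],3.0]]'

```text
t: 9.5
eef_pos: [452.7, 163.0, 135.0]
tcp_rot: [-1.571, -0.0, 0.345]
ft_force: [-1.0, -0.6, -5.2]
opening: 0.469
```

Request:
apply_moves --increments '[[[-0.04,0,0],[0,0,0.4],3.0],[[-0.09,0,0],[0,0,0.8],3.0],[[-0.13,0,0],[0,0,1.2],3.0],[[-0.15,0,0],[0,0,1.4],3.0],[[-0.15,0,0],[0,0,1.4],3.0]]'

```text
t: 10.12
eef_pos: [446.9, 161.1, 135.4]
tcp_rot: [-1.571, 0.097, 0.345]
ft_force: [0.9, 0.1, -4.5]
opening: 0.472
```

```bash
cat >> h.py <<'E'
def st():
    p,r=cur(); a=r.apply([1,0,0]); y=r.apply([0,1,0]); z=r.apply([0,0,1])
    pv=p-63*y
    print("t",round(readout.state()["t"],2),"p",p.round(1),"tilt",round(np.degrees(np.arcsin(-a[2])),2),"yaw",round(np.degrees(np.arctan2(-z[0],z[1])),2),"zroll",round(np.degrees(np.arcsin(z[2])),2),"pivot",pv.round(1),"f",readout.state()["ft_force"].round(2),"op",round(readout.state()["opening"],3))
E
python3 -c "from h import *; st()"
```

```text
t 10.12 p [446.9 161.1 135.4] tilt 5.55 yaw 19.76 zroll -0.03 pivot [452.6 163.2 198.1] f [ 0.88  0.11 -4.53] op 0.472
```

Request:
apply_moves --increments '[[[-0.15,0,0],[0,0,1.4],3.0],[[-0.15,0,0],[0,0,1.4],3.0],[[-0.15,0,0],[0,0,1.4],3.0],[[-0.14,0.1,0],[0,0,1.4],3.0],[[-0.11,0.2,0],[0,0,1.4],3.0]]'

```text
t: 10.75
eef_pos: [439.7, 158.6, 133.4]
tcp_rot: [-1.571, 0.227, 0.345]
ft_force: [0.3, 1.1, -5.4]
opening: 0.467
```

Request:
apply_moves --increments '[[[-0.05,0.27,0],[0,0,1.2],3.0],[[-0.05,0.27,0],[0,0,1.2],3.0],[[-0.05,0.27,0],[0,0,1.2],3.0],[[-0.04,0.27,0],[0,0,1.2],3.0],[[-0.03,0.27,0],[0,0,1.2],3.0]]'

```text
t: 11.38
eef_pos: [434.1, 156.5, 119.8]
tcp_rot: [-1.571, 0.339, 0.345]
ft_force: [0.7, -0.5, -4.2]
opening: 0.473
```

```bash
python3 -c "from h import *; st()"
```

```text
t 11.38 p [434.1 156.5 119.8] tilt 19.42 yaw 19.76 zroll -0.04 pivot [453.8 163.6 179.2] f [ 0.66 -0.45 -4.23] op 0.473
```

Request:
apply_moves --increments '[[[-0.06,0.2,0],[0,0,1.1],3.0],[[-0.06,0.18,0],[0,0,1.1],3.0],[[-0.06,0.15,0],[0,0,1.0],3.0],[[-0.07,0.1,0],[0,0,0.8],3.0],[[-0.07,0.05,0],[0,0,0.6],3.0]]'

```text
t: 12.0
eef_pos: [428.8, 154.6, 114.1]
tcp_rot: [-1.571, 0.425, 0.345]
ft_force: [-0.3, 0.3, -5.7]
opening: 0.472
```

```bash
cat >> h.py <<'E'
def look(name=None):
    st(); c=read_camera("side"); find(c,["ball1_center","cup_lip_a"])
    im=c["img"][115:240,140:265]
    g=c["img"][:,:,:].astype(int).max(2)
    if name: save({"img":cv2.resize(im,(600,600),interpolation=2)},name)
E
python3 -c "from h import *; look('d.png')"
```

```text
t 12.0 p [428.8 154.6 114.1] tilt 24.34 yaw 19.76 zroll -0.04 pivot [453.3 163.4 171.5] f [-0.26  0.28 -5.73] op 0.472
ball1_center [([485.0, 178.0, 121.0], 0.54)]
cup_lip_a [([503.0, 176.0, 119.0], 0.94), ([379.0, 133.0, 175.0], 0.68)]
```

View pics/d.png

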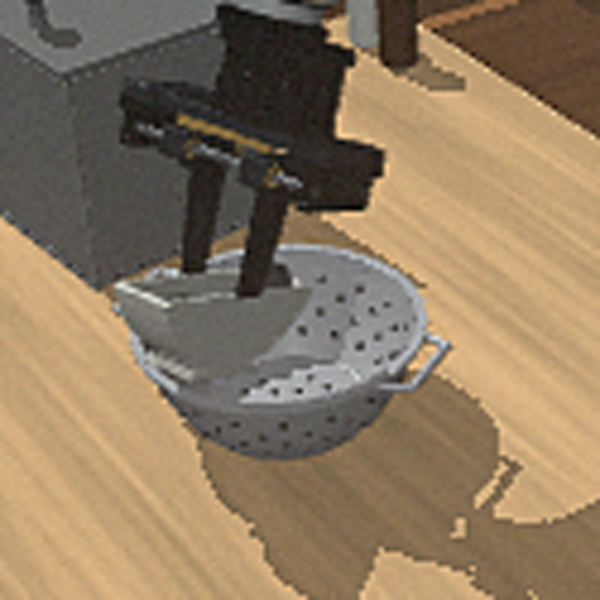

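The close-up shows the cup's lip over the colander, with the first ball showing at (290,272). Measured from the two lips the tilt is about 23°, so the cup hasn't slipped in the grip. From here I'll tilt slowly.

Request:
apply_moves --increments '[[[-0.05,0,0],[0,0,0.5],3.0],[[-0.05,0,0],[0,0,0.5],3.0],[[-0.05,0,0],[0,0,0.5],3.0],[[-0.05,0,0],[0,0,0.5],3.0],[[-0.05,0,0],[0,0,0.5],3.0]]'

```text
t: 12.78
eef_pos: [426.7, 153.8, 115.6]
tcp_rot: [-1.572, 0.47, 0.345]
ft_force: [0.0, -0.0, -4.5]
opening: 0.475
```

```bash
cat >> h.py <<'E'
def chk(name=None):
    st(); F=[]
    for i in range(4):
        c=read_camera("side"); F.append(readout.state()["ft_force"][2])
    print("Fz",np.mean(F).round(2),np.std(F).round(2)); find(c,["ball1_center"],5)
    if name: save({"img":cv2.resize(c["img"][115:240,140:265],(600,600),interpolation=2)},name)
E
python3 -c "from h import *; chk()"
```

```text
t 12.78 p [426.7 153.8 115.6] tilt 26.91 yaw 19.76 zroll -0.04 pivot [453.5 163.5 171.7] f [ 0.02 -0.02 -4.53] op 0.475
Fz -5.57 0.61
ball1_center [([430.0, 153.0, 120.0], 0.74), ([483.0, 177.0, 118.0], 0.56)]
```

Request:
apply_moves --increments '[[[-0.05,0,0],[0,0,0.5],3.0],[[-0.05,0,0],[0,0,0.5],3.0],[[-0.05,0,0],[0,0,0.5],3.0],[[-0.05,0,0],[0,0,0.4],3.0],[[-0.04,0,0],[0,0,0.4],3.0]]'

```text
t: 13.65
eef_pos: [424.6, 153.1, 116.8]
tcp_rot: [-1.572, 0.512, 0.344]
ft_force: [-0.2, 0.5, -4.8]
opening: 0.474
```

```bash
python3 -c "from h import *; chk()"
```

```text
t 13.65 p [424.6 153.1 116.8] tilt 29.31 yaw 19.76 zroll -0.04 pivot [453.6 163.5 171.7] f [-0.17  0.54 -4.79] op 0.474
Fz -5.17 0.33
ball1_center [([484.0, 179.0, 118.0], 0.56)]
```

Request:
apply_moves --increments '[[[-0.04,0,0],[0,0,0.4],3.0],[[-0.04,0,0],[0,0,0.4],3.0],[[-0.04,0,0],[0,0,0.4],3.0],[[-0.04,0,0],[0,0,0.4],3.0],[[-0.04,0,0],[0,0,0.4],3.0]]'

```text
t: 14.52
eef_pos: [422.9, 152.4, 117.9]
tcp_rot: [-1.572, 0.548, 0.344]
ft_force: [-0.8, -0.3, -6.1]
opening: 0.471
```

```bash
python3 -c "from h import *; chk()"
```

```text
t 14.53 p [422.9 152.4 117.9] tilt 31.4 yaw 19.76 zroll -0.04 pivot [453.8 163.6 171.7] f [-0.82 -0.3  -6.11] op 0.471
Fz -5.65 0.36
ball1_center [([487.0, 181.0, 119.0], 0.43)]
```

Request:
apply_moves --increments '[[[-0.04,0,0],[0,0,0.4],3.0],[[-0.04,0,0],[0,0,0.4],3.0],[[-0.04,0,0],[0,0,0.4],3.0],[[-0.04,0,0],[0,0,0.4],3.0],[[-0.04,0,0],[0,0,0.4],3.0]]'

```text
t: 15.4
eef_pos: [421.2, 151.9, 119.2]
tcp_rot: [-1.572, 0.585, 0.344]
ft_force: [0.1, 0.8, -5.7]
opening: 0.469
```

```bash
python3 -c "from h import *; chk()"
```

```text
t 15.4 p [421.2 151.9 119.2] tilt 33.49 yaw 19.76 zroll -0.04 pivot [453.9 163.6 171.7] f [ 0.07  0.82 -5.72] op 0.469
Fz -5.59 0.24
ball1_center [([484.0, 178.0, 118.0], 0.46)]
```

Request:
apply_moves --increments '[[[-0.04,0,0],[0,0,0.4],3.0],[[-0.04,0,0],[0,0,0.4],3.0],[[-0.04,0,0],[0,0,0.4],3.0],[[-0.04,0,0],[0,0,0.4],3.0],[[-0.04,0,0],[0,0,0.4],3.0]]'

```text
t: 16.27
eef_pos: [419.6, 151.2, 120.4]
tcp_rot: [-1.572, 0.621, 0.344]
ft_force: [0.2, -0.6, -5.3]
opening: 0.468
```

```bash
python3 -c "from h import *; chk()"
```

```text
t 16.27 p [419.6 151.2 120.4] tilt 35.58 yaw 19.76 zroll -0.04 pivot [454.  163.7 171.7] f [ 0.25 -0.62 -5.34] op 0.468
Fz -5.2 0.13
ball1_center [([425.0, 155.0, 128.0], 0.55), ([486.0, 176.0, 122.0], 0.48)]
```

Request:
apply_moves --increments '[[[-0.04,0,0],[0,0,0.4],3.0],[[-0.04,0,0],[0,0,0.4],3.0],[[-0.04,0,0],[0,0,0.4],3.0],[[-0.03,0,0],[0,0,0.3],3.0],[[-0.03,0,0],[0,0,0.3],3.0]]'

```text
t: 17.15
eef_pos: [418.1, 150.7, 121.8]
tcp_rot: [-1.572, 0.654, 0.344]
ft_force: [-0.1, -0.4, -4.4]
opening: 0.473
```

```bash
python3 -c "from h import *; chk()"
```

```text
t 17.15 p [418.1 150.7 121.8] tilt 37.46 yaw 19.76 zroll -0.05 pivot [454.2 163.7 171.8] f [-0.15 -0.39 -4.42] op 0.473
Fz -4.48 0.42
ball1_center []
```

```bash
python3 -c "from h import *; chk('e.png')"
```

```text
t 17.4 p [418.1 150.7 121.8] tilt 37.44 yaw 19.76 zroll -0.05 pivot [454.2 163.7 171.8] f [-0.3  -0.13 -3.5 ] op 0.472
Fz -4.48 0.54
ball1_center [([543.0, 187.0, 19.0], 0.41)]
```

View pics/e.png

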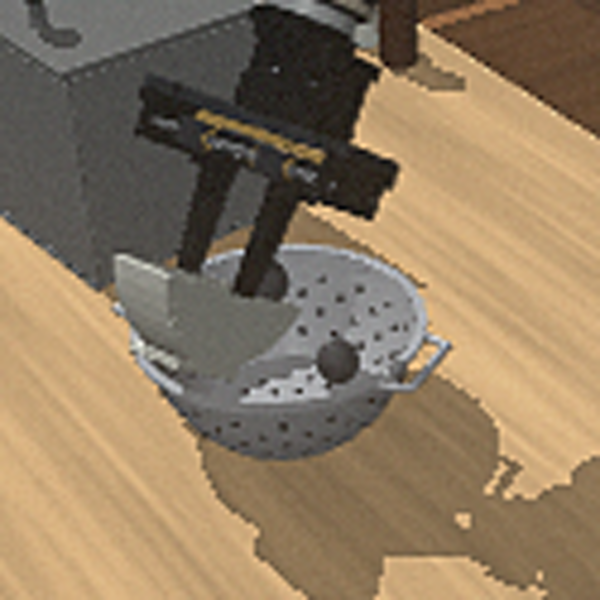

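The picture shows one ball in the colander at (337,360) and the next one still in the cup near the lip at (268,282). Fz fell by about one ball's weight. Continuing slowly.

Request:
apply_moves --increments '[[[-0.03,0,0],[0,0,0.3],3.0],[[-0.03,0,0],[0,0,0.3],3.0],[[-0.03,0,0],[0,0,0.3],3.0],[[-0.03,0,0],[0,0,0.3],3.0],[[-0.03,0,0],[0,0,0.3],3.0]]'

```text
t: 18.27
eef_pos: [417.0, 150.3, 122.8]
tcp_rot: [-1.572, 0.681, 0.344]
ft_force: [-0.1, -0.2, -4.3]
opening: 0.471
```

```bash
python3 -c "from h import *; chk()"
```

```text
t 18.27 p [417.  150.3 122.8] tilt 39.03 yaw 19.76 zroll -0.05 pivot [454.3 163.8 171.8] f [-0.13 -0.2  -4.32] op 0.471
Fz -4.25 0.43
ball1_center [([541.0, 190.0, 22.0], 0.57), ([485.0, 173.0, 121.0], 0.17)]
```

Request:
apply_moves --increments '[[[-0.03,0,0],[0,0,0.3],3.0],[[-0.03,0,0],[0,0,0.3],3.0],[[-0.03,0,0],[0,0,0.3],3.0],[[-0.03,0,0],[0,0,0.3],3.0],[[-0.03,0,0],[0,0,0.3],3.0]]'

```text
t: 19.15
eef_pos: [415.9, 149.9, 123.9]
tcp_rot: [-1.572, 0.708, 0.344]
ft_force: [0.4, 0.3, -4.8]
opening: 0.474
```

```bash
python3 -c "from h import *; chk()"
```

```text
t 19.15 p [415.9 149.9 123.9] tilt 40.59 yaw 19.76 zroll -0.05 pivot [454.4 163.8 171.8] f [ 0.39  0.27 -4.78] op 0.474
Fz -4.88 0.55
ball1_center [([542.0, 188.0, 19.0], 0.5)]
```

Request:
apply_moves --increments '[[[-0.03,0,0],[0,0,0.3],3.0],[[-0.03,0,0],[0,0,0.3],3.0],[[-0.03,0,0],[0,0,0.3],3.0],[[-0.03,0,0],[0,0,0.3],3.0],[[-0.03,0,0],[0,0,0.3],3.0]]'

```text
t: 20.02
eef_pos: [414.7, 149.5, 125.0]
tcp_rot: [-1.572, 0.736, 0.344]
ft_force: [0.1, 0.3, -5.0]
opening: 0.473
```

```bash
python3 -c "from h import *; chk()"
```

```text
t 20.02 p [414.7 149.5 125. ] tilt 42.16 yaw 19.76 zroll -0.05 pivot [454.5 163.8 171.7] f [ 0.06  0.32 -5.02] op 0.473
Fz -4.18 0.81
ball1_center [([542.0, 189.0, 22.0], 0.5)]
```

Request:
apply_moves --increments '[[[-0.03,0,0],[0,0,0.3],3.0],[[-0.03,0,0],[0,0,0.3],3.0],[[-0.03,0,0],[0,0,0.3],3.0],[[-0.03,0,0],[0,0,0.3],3.0],[[-0.03,0,0],[0,0,0.3],3.0]]'

```text
t: 20.9
eef_pos: [413.7, 149.1, 126.3]
tcp_rot: [-1.572, 0.763, 0.344]
ft_force: [0.4, -0.7, -2.6]
opening: 0.473
```

```bash
python3 -c "from h import *; chk()"
```

```text
t 20.9 p [413.7 149.1 126.3] tilt 43.72 yaw 19.76 zroll -0.05 pivot [454.6 163.9 171.9] f [ 0.39 -0.74 -2.64] op 0.473
Fz -4.36 0.29
ball1_center [([531.0, 180.0, 18.0], 0.43)]
```

```bash
python3 -c "from h import *; chk('f.png')"
```

```text
t 21.15 p [413.7 149.1 126.3] tilt 43.69 yaw 19.76 zroll -0.05 pivot [454.6 163.9 171.9] f [ 0.81  0.08 -3.38] op 0.473
Fz -4.08 0.61
ball1_center [([533.0, 180.0, 21.0], 0.53)]
```

View pics/f.png

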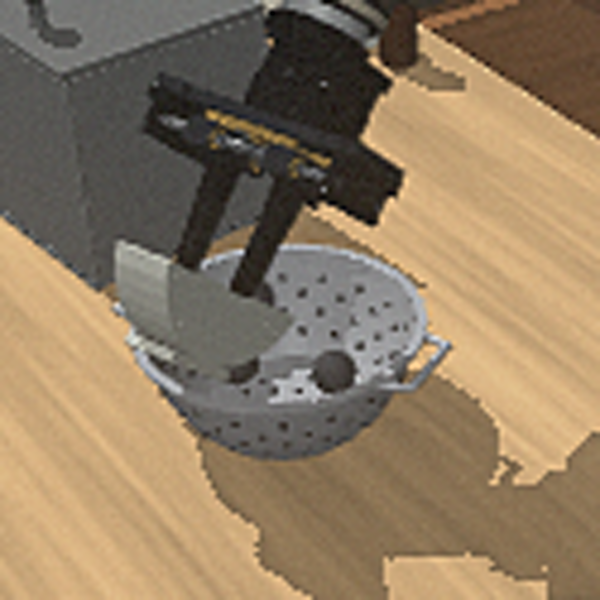

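Two balls are now in the colander, at (333,370) and (242,368), and another is still in the cup at (265,292). Tilting back.

Request:
apply_moves --increments '[[[0.04,0,0],[0,0,-0.4],3.0],[[0.08,0,0],[0,0,-0.7],3.0],[[0.11,0,0],[0,0,-1.0],3.0],[[0.13,0,0],[0,0,-1.2],3.0],[[0.14,0,0],[0,0,-1.3],3.0]]'

```text
t: 22.02
eef_pos: [417.4, 150.5, 122.8]
tcp_rot: [-1.572, 0.677, 0.344]
ft_force: [-0.4, -0.1, -3.7]
opening: 0.472
```

Request:
apply_moves --increments '[[[0.14,0,0],[0,0,-1.3],3.0],[[0.14,0,0],[0,0,-1.3],3.0],[[0.14,0,0],[0,0,-1.3],3.0],[[0.14,0,0],[0,0,-1.3],3.0],[[0.14,0,0],[0,0,-1.3],3.0]]'

```text
t: 22.65
eef_pos: [423.0, 152.5, 118.6]
tcp_rot: [-1.572, 0.555, 0.344]
ft_force: [0.8, 0.2, -3.7]
opening: 0.469
```

```bash
python3 -c "from h import *; chk()"
```

```text
t 22.65 p [423.  152.5 118.6] tilt 31.83 yaw 19.76 zroll -0.05 pivot [454.2 163.7 172.2] f [ 0.8   0.18 -3.7 ] op 0.469
Fz -3.52 0.58
ball1_center [([534.0, 179.0, 20.0], 0.45)]
```

Request:
apply_moves --increments '[[[0.09,-0.1,0],[0,0,-1.5],3.0],[[0.03,-0.25,0],[0,0,-1.6],3.0],[[0.03,-0.26,0],[0,0,-1.6],3.0],[[0.04,-0.26,0],[0,0,-1.6],3.0],[[0.05,-0.27,0],[0,0,-1.6],3.0]]'

```text
t: 23.52
eef_pos: [430.3, 155.1, 127.9]
tcp_rot: [-1.572, 0.411, 0.344]
ft_force: [0.2, 0.7, -3.7]
opening: 0.473
```

Request:
apply_moves --increments '[[[0.06,-0.28,0],[0,0,-1.6],3.0],[[0.07,-0.28,0],[0,0,-1.6],3.0],[[0.08,-0.28,0],[0,0,-1.6],3.0],[[0.09,-0.28,0],[0,0,-1.6],3.0],[[0.11,-0.25,0],[0,0,-1.6],3.0]]'

```text
t: 24.15
eef_pos: [438.7, 158.2, 140.5]
tcp_rot: [-1.572, 0.261, 0.345]
ft_force: [-0.3, 0.3, -3.2]
opening: 0.47
```

Request:
apply_moves --increments '[[[0.14,-0.15,0],[0,0,-1.6],3.0],[[0.17,0,0],[0,0,-1.6],3.0],[[0.17,0,0],[0,0,-1.6],3.0],[[0.17,0,0],[0,0,-1.5],3.0],[[0.15,0,0],[0,0,-1.3],3.0]]'

```text
t: 24.78
eef_pos: [446.7, 161.1, 140.4]
tcp_rot: [-1.572, 0.12, 0.345]
ft_force: [-0.4, -0.9, -3.2]
opening: 0.471
```

```bash
python3 -c "from h import *; chk()"
```

```text
t 24.77 p [446.7 161.1 140.4] tilt 6.87 yaw 19.76 zroll -0.06 pivot [453.8 163.7 202.9] f [-0.43 -0.87 -3.18] op 0.471
Fz -3.71 0.46
ball1_center [([533.0, 183.0, 19.0], 0.46)]
```

Request:
apply_moves --increments '[[[0.2,0,0],[0,0,-1.6],3.0],[[0.2,0,0],[0,0,-1.7],3.0],[[0.2,0,0],[0,0,-1.6],3.0],[[0.15,0,0],[0,0,-1.2],3.0],[[0.1,0,0],[0,0,-0.6],3.0]]'

```text
t: 25.65
eef_pos: [455.1, 164.1, 139.6]
tcp_rot: [-1.572, -0.003, 0.345]
ft_force: [-0.6, -0.6, -2.4]
opening: 0.47
```

```bash
python3 - <<'E'
from h import *
st(); p,r=cur(); rows(p,r,np.array([545,-150,140.]),rot(-24.),15,3.0)
E
```

```text
t 25.65 p [455.1 164.1 139.6] tilt -0.16 yaw 19.76 zroll -0.05 pivot [454.9 164.1 202.6] f [-0.6  -0.56 -2.43] op 0.47
[[-0.03, -0.0, -0.42], [-0.0, 0.56, 0.0], 3.0]
[[-0.07, -0.0, -1.17], [-0.0, 1.57, 0.01], 3.0]
[[-0.05, -0.0, -1.81], [-0.0, 2.42, 0.01], 3.0]
[[0.03, -0.0, -2.33], [-0.0, 3.12, 0.01], 3.0]
[[0.19, -0.0, -2.73], [-0.0, 3.67, 0.01], 3.0]
[[0.4, -0.0, -3.0], [-0.0, 4.06, 0.02], 3.0]
[[0.64, -0.0, -3.14], [-0.0, 4.29, 0.02], 3.0]
[[0.89, -0.0, -3.14], [-0.0, 4.37, 0.02], 3.0]
[[1.11, -0.0, -3.01], [-0.0, 4.29, 0.02], 3.0]
[[1.26, -0.0, -2.76], [-0.0, 4.06, 0.02], 3.0]
[[1.31, -0.0, -2.4], [-0.0, 3.67, 0.01], 3.0]
[[1.25, -0.0, -1.97], [-0.0, 3.12, 0.01], 3.0]
[[1.05, -0.0, -1.48], [-0.0, 2.42, 0.01], 3.0]
[[0.72, -0.0, -0.92], [-0.0, 1.57, 0.01], 3.0]
[[0.26, -0.0, -0.32], [-0.0, 0.56, 0.0], 3.0]
```

Request:
apply_moves --increments '[[[0,0,-0.4],[0,0.6,0],3.0],[[-0.1,0,-1.2],[0,1.6,0],3.0],[[0,0,-1.8],[0,2.4,0],3.0],[[0,0,-2.3],[0,3.1,0],3.0],[[0.2,0,-2.7],[0,3.7,0],3.0]]'

```text
t: 26.28
eef_pos: [479.3, 79.9, 139.7]
tcp_rot: [-1.571, -0.003, 0.138]
ft_force: [0.5, 0.2, -3.6]
opening: 0.47
```

Request:
apply_moves --increments '[[[0.4,0,-3.0],[0,4.0,0],3.0],[[0.6,0,-3.1],[0,4.3,0],3.0],[[0.9,0,-3.1],[0,4.3,0],3.0],[[1.1,0,-3.0],[0,4.3,0],3.0],[[1.3,0,-2.8],[0,4.0,0],3.0]]'

```text
t: 26.9
eef_pos: [521.3, -80.6, 139.6]
tcp_rot: [-1.571, -0.002, -0.247]
ft_force: [0.9, -0.5, -3.1]
opening: 0.472
```

Request:
apply_moves --increments '[[[1.3,0,-2.4],[0,3.5,0],3.0],[[1.2,0,-1.9],[0,2.8,0],3.0],[[1.0,0,-1.4],[0,2.0,0],3.0],[[0.6,0,-0.8],[0,1.2,0],3.0],[[0.2,0,-0.3],[0,0.4,0],3.0]]'

```text
t: 27.52
eef_pos: [540.9, -166.2, 138.9]
tcp_rot: [-1.571, -0.001, -0.434]
ft_force: [-0.2, -0.2, -4.2]
opening: 0.47
```

```bash
python3 - <<'E'
from h import *
chk(); c=read_camera("side"); find(c,["cup_lip_a","cup_center"]); st()
E
```

```text
t 27.52 p [ 540.9 -166.2  138.9] tilt -0.04 yaw -24.87 zroll 0.0 pivot [ 540.8 -166.1  201.9] f [-0.23 -0.21 -4.23] op 0.47
Fz -3.23 0.22
ball1_center [([532.0, 177.0, 20.0], 0.64), ([472.0, -134.0, 174.0], 0.26)]
cup_lip_a [([606.0, -197.0, 172.0], 0.8), ([474.0, -139.0, 175.0], 0.62)]
cup_center [([539.0, -164.0, 142.0], 0.56)]
t 27.93 p [ 540.9 -165.3  139.1] tilt -0.06 yaw -24.77 zroll -0.0 pivot [ 540.9 -165.2  202.1] f [-0.61 -0.21 -3.77] op 0.468
```

Request:
apply_moves --increments '[[[0,1.2,0],[0,0,0],3.0],[[0,2.2,0],[0,0,0],3.0],[[0,2.6,0],[0,0,0],3.0],[[0,2.0,0],[0,0,0],3.0],[[0,1.0,0],[0,0,0],3.0]]'

```text
t: 28.55
eef_pos: [540.9, -164.5, 44.6]
tcp_rot: [-1.571, -0.002, -0.431]
ft_force: [-0.1, 0.0, -2.6]
opening: 0.475
```

```bash
python3 -c "from h import *; chk()"
```

```text
t 28.55 p [ 540.9 -164.5   44.6] tilt -0.1 yaw -24.7 zroll 0.0 pivot [ 540.8 -164.4  107.6] f [-0.1   0.01 -2.63] op 0.475
Fz -3.99 0.65
ball1_center [([535.0, 179.0, 23.0], 0.39), ([542.0, -163.0, 52.0], 0.31)]
```

Request:
apply_moves --increments '[[[0,0.4,0],[0,0,0],3.0],[[0,0.4,0],[0,0,0],3.0],[[0,0.3,0],[0,0,0],3.0],[[0,0.2,0],[0,0,0],3.0],[[0,0.1,0],[0,0,0],3.0]]'

```text
t: 29.42
eef_pos: [542.6, -165.3, 33.3]
tcp_rot: [-1.571, -0.007, -0.431]
ft_force: [0.2, 0.2, -4.1]
opening: 0.469
```

```bash
python3 -c "from h import *; chk()"
```

```text
t 29.43 p [ 542.6 -165.3   33.3] tilt -0.41 yaw -24.7 zroll 0.01 pivot [ 542.2 -165.1   96.3] f [ 0.2   0.15 -4.06] op 0.469
Fz -3.79 0.56
ball1_center [([536.0, 181.0, 21.0], 0.49)]
```

Request:
apply_moves --increments '[[[0,0.15,0],[0,0,0],3.0],[[0,0.15,0],[0,0,0],3.0],[[0,0.1,0],[0,0,0],3.0],[[0,0.1,0],[0,0,0],3.0],[[0,0,0],[0,0,0],3.0]]'

```text
t: 30.3
eef_pos: [543.3, -165.6, 29.0]
tcp_rot: [-1.571, -0.009, -0.431]
ft_force: [-0.5, 0.9, -2.8]
opening: 0.473
```

```bash
python3 -c "from h import *; chk()"
```

```text
t 30.3 p [ 543.3 -165.6   29. ] tilt -0.52 yaw -24.7 zroll 0.01 pivot [ 542.8 -165.4   92. ] f [-0.48  0.89 -2.81] op 0.473
Fz -0.29 0.51
ball1_center [([534.0, 178.0, 21.0], 0.56)]
```

Fz fell to about 0, so the counter is carrying the cup. Opening the fingers gradually, then lifting clear.

Request:
apply_moves --increments '[[[0,0,0],[0,0,0],5.0],[[0,0,0],[0,0,0],6.0],[[0,0,0],[0,0,0],7.5],[[0,0,0],[0,0,0],9.0],[[0,0,0],[0,0,0],9.5]]'

```text
t: 31.18
eef_pos: [543.7, -165.7, 29.1]
tcp_rot: [-1.571, -0.01, -0.431]
ft_force: [0.4, -0.4, -0.2]
opening: 0.889
```

Request:
apply_moves --increments '[[[0,0,0],[0,0,0],9.5],[[0,0,0],[0,0,0],9.5],[[0,0,0],[0,0,0],9.5],[[0,-0.5,0],[0,0,0],9.5],[[0,-1.0,0],[0,0,0],9.5]]'

```text
t: 31.8
eef_pos: [543.3, -165.6, 44.4]
tcp_rot: [-1.571, -0.009, -0.431]
ft_force: [-0.3, 0.1, -0.3]
opening: 1.001
```

```bash
python3 - <<'E'
from h import *
chk(); c=read_camera("side"); find(c,["cup_lip_a","cup_center","colander_floor"])
E
```

```text
t 31.8 p [ 543.3 -165.6   44.4] tilt -0.51 yaw -24.7 zroll 0.01 pivot [ 542.8 -165.4  107.4] f [-0.34  0.09 -0.33] op 1.001
Fz 0.32 0.63
ball1_center [([535.0, 181.0, 22.0], 0.59)]
cup_lip_a [([605.0, -198.0, 65.0], 0.89), ([475.0, -136.0, 63.0], 0.87)]
cup_center [([540.0, -163.0, 35.0], 0.94)]
colander_floor [([495.0, 183.0, 1.0], 0.91)]
```

Request:
apply_moves --increments '[[[0,-2.0,0],[0,0,0],9.5],[[0,-3.0,0],[0,0,0],9.5],[[0,-4.0,0],[0,0,0],9.5],[[-1.0,-4.0,0],[0,0,0],9.5],[[-3.0,-3.0,0],[0,0,0],9.5]]'

```text
t: 32.88
eef_pos: [504.7, -148.1, 204.8]
tcp_rot: [-1.571, -0.003, -0.432]
ft_force: [0.3, -0.3, 0.1]
opening: 0.998
```

Request:
apply_moves --increments '[[[-4.0,0,-2.0],[0,0,0],9.5],[[-4.0,0,-2.0],[0,0,0],9.5],[[-3.0,0,-2.0],[0,0,0],9.5],[[-1.0,0,0],[0,0,0],9.5],[[0,0,0],[0,0,0],9.5]]'

```text
t: 33.5
eef_pos: [367.0, -151.7, 206.5]
tcp_rot: [-1.571, -0.008, -0.431]
ft_force: [0.7, -0.7, -0.7]
opening: 0.999
```

```bash
python3 - <<'E'
from h import *
st(); ims=[]
for n in ("side","top"):
    c=read_camera(n); find(c,["cup_lip_a","cup_center","colander_floor","ball1_center","plate","spatula","muffin_cup"])
    Rm=cv2.Rodrigues(np.array(c["rvec"],float))[0]; uv=[]
    f=192/np.tan(np.radians(c["vfov"]/2))
    for P in ([495,181,40.],[540,-166,50]):
        q=Rm@np.array(P)+np.array(c["tvec"]).ravel(); u,v=int(f*q[0]/q[2]+c["cx"]),int(f*q[1]/q[2]+c["cy"])
        ims.append(cv2.resize(c["img"][v-50:v+50,u-50:u+50],(300,300),interpolation=2))
save({"img":np.vstack([np.hstack(ims[:2]),np.hstack(ims[2:])])},"g.png")
E
```

```text
t 33.5 p [ 367.  -151.7  206.5] tilt -0.45 yaw -24.7 zroll -0.01 pivot [ 366.6 -151.5  269.5] f [ 0.74 -0.68 -0.7 ] op 0.999
cup_lip_a [([475.0, -135.0, 61.0], 0.77), ([609.0, -200.0, 63.0], 0.7)]
cup_center [([545.0, -166.0, 34.0], 0.64)]
colander_floor [([494.0, 181.0, 3.0], 0.58), ([609.0, -197.0, 64.0], 0.47)]
ball1_center []
plate [([793.0, -20.0, -2.0], 0.6)]
spatula [([628.0, -434.0, -3.0], 0.79)]
muffin_cup [([393.0, -477.0, 0.0], 0.91)]
cup_lip_a [([609.0, -197.0, 60.0], 0.92), ([474.0, -136.0, 60.0], 0.66), ([633.0, -435.0, 6.0], 0.61)]
cup_center [([538.0, -162.0, 34.0], 0.77)]
colander_floor [([498.0, 177.0, 5.0], 0.73), ([483.0, 226.0, 23.0], 0.28)]
ball1_center [([534.0, 175.0, 19.0], 0.38)]
plate [([796.0, -22.0, -1.0], 0.83), ([485.0, 224.0, 22.0], 0.6)]
spatula [([632.0, -440.0, 3.0], 0.88)]
muffin_cup [([396.0, -479.0, -4.0], 0.64), ([798.0, -19.0, 1.0], 0.49), ([494.0, 177.0, 6.0], 0.28)]
```

View pics/g.png

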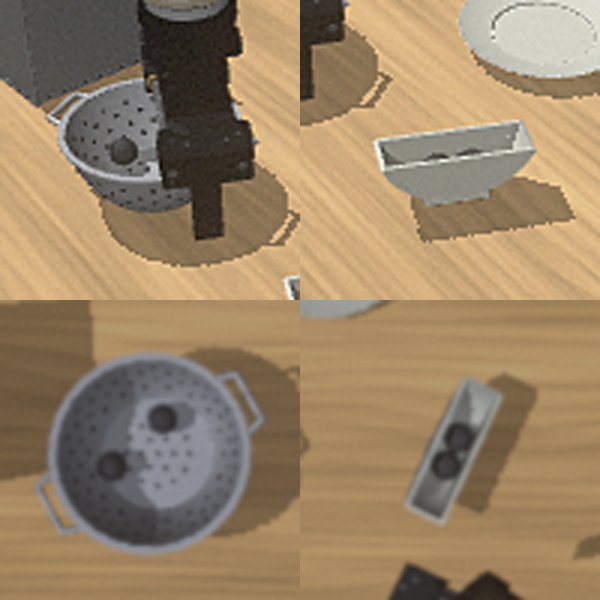

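The top views show two balls in the colander at (163,418) and (111,466), and two side by side in the upright cup at (460,437) and (446,465). The gripper is clear, and the bystanders are where they started. Handing in.

```bash
python3 -c "
from h import *
print(np.abs(readout.state()['qvel']).max()); print(env.job_done())"
```

```text
0.0022188126427746145
the job is handed in; nothing more can be done
None
```

The job is done and handed in at about 33.5 s of the 72 s allowed: exactly two balls are in the colander and the other two are still in the cup. `env.job_done()` gives no verdict, so this rests on my own last checks.

- **What I did:** I gripped the cup across its middle, carried it over the colander and tipped it at about 2.5–4°/s over its outer lip. The first ball dropped at about 37° and the second at about 44°. I then tilted back, set the cup upright about 10 mm from where it had stood, let go and backed away.
- **Cup:** The last pictures show two balls inside it. Its two lips measured level within the networks' few millimetres, and its centre height was 34–35 mm. The counter was carrying it before I opened the fingers.
- **Colander and other things:** Two balls lie well inside the colander, and the counter near the cup and colander is clear. The colander, plate, spatula and muffin cup are within about 5 mm of where they were first measured.
- **Checks that disagreed:**
    - **Networks:** They reported at most one of the two colander balls per picture, plus a few false matches. The count of balls comes from the pictures.
    - **Wrist force:** It was noisy, about ±0.5 N. Its drop from about 5.4 N to 3.6 N still fits two balls leaving.

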